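# Make up a sampling kit and a weighing kit on the lab bench

### The arm

A 7-joint arm with a two-finger parallel gripper is mounted at the origin on the work surface. World frame = base frame: x ahead of the robot, y to its left, z up, the work surface at z = 0. Lengths are in m, angles in degrees, forces in N, time in s.
With the tool pointing down it reaches from about 0.425 to 0.875 m from the base axis. Payload 8.4 kg.
Tool frame: the origin (TCP) lies on the centre line of the jaws, within the pads' length; the fingertips stand 19 mm ahead of it and the grasp point (between the pads) is the TCP (manip.finger_overhang is the distance from the TCP to the fingertips, in m); z points along the fingers, y is the direction in which the jaws open and shut (so a half turn about z gives the same grasp; the last joint's range is limited). The gripper opens to 85 mm and grips with 20 to 120 N. Pads are 22 mm wide; open, the fingers measure 114 mm over their backs; the gripper's body (76 mm by 85 mm) begins 54 mm behind the grasp point. The pads swing forward as they close: fully open they stand 13 mm farther back than shut.
Start: joints at [-71.459, 19.091, 2.286, 83.961, -0.768, 76.965, -3.352], TCP at [0.267, 0.593, 0.25] pointing down, gripper open.
Joint ranges: [-147.57, 147.57], [-21.85, 119.76], [-74.77, 79.35], [14.55, 137.4], [-85.83, 265.84], [4.83, 119.75], [-152.11, 152.11]. Speed limits (degrees/s): [127.2, 127.2, 159.86, 159.86, 180, 180, 180].

### API

Orientations are given as a 3x3 rotation matrix whose columns are the frame's x, y, z axes.
In Python, from workcell import telemetry, cams, hand_in, manip gives the robot as it stands.
- The arm moves only by the shell command python3 -m handwheel 'ROWS'. ROWS is JSON, a list of rows, each an object of numbers: "tx", "ty", "tz": the shift along the tool's x, y, z as a fraction of full scale; "spin": the turn about the tool's z as a fraction of full scale; "fingers": the opening, from 0 (shut) to 1 (fully open). A call has 1 to 8 rows; each row shifts and turns the pose as measured when the row begins, along the tool's axes as they then stand; what a row does not reach is not made up. Full scale, the value 1, is 60 mm for a shift and 0.12 rad for a turn. A row lasts 1/8 s, in which the tool goes at most 62.5 mm and 10.7 degrees, less where a joint would pass 70% of its speed; a pose out of reach is approached as far as the arm can. A call with a number of a shift or a turn outside -1 to 1 is refused whole. A call with a gripper value outside its range is refused whole. The fingers move at their own pace and stop on an object; the grip force is fixed at half the most. Time passes only in rows, so rows that do not move let the fingers close. It gives the time, the measured TCP pose, the force and the opening at its end, in the units of the state.
- telemetry.read_state(): the state, without advancing time (a new reading comes with each control period).
- cams.grab_frame(name): name is "side" or "top"; returns a dict with "frame" (480x640x3 uint8, red, green, blue), "K" (3x3 intrinsics, pixels), "R" (3x3) and "t" (3): a world point X has camera coordinates R X + t. Camera axes: x right, y down, z forward; pixel columns grow to the right and rows downward; lengths in m; the calibration is good to about 2 mm. A picture is of the moment at which its call begins. There is no depth.
- hand_in(): hands the job in, once; it reports no verdict.
Trained networks look in a picture, given as the dict that the camera call returned (one of the last four; its "shot" number tells which), for a name from the list of things; names that differ only in an ending like _2 or _b are one class to them, and where a whole thing is asked for, a point or a joint stands for the part that bears it (a point fixed in the world has none). Each returns a list of dicts, best first, with "p" (0 to 1); they miss things now and then, are a little off and sometimes report something else, mostly with a low value. They report only what shows in the picture. A call takes as long as a camera call. They do not tell look-alikes from the thing itself.
- cams.outline_of(target, picture): "region" (480x640 bool, what is visible of it) and "box" ([left, top, width, height] in pixels, round what is visible of it).
- cams.pinpoint(target, picture): "at" ([column, row] in pixels: a listed point, or the origin of a listed thing).
The state is a dict: "time_s": time; "joints": joint angles; "qvel": joint speeds; "tau": joint torques, N m; "tcp_pos": TCP position; "tool_rot": TCP orientation; "force": force on the tool from outside, world axes, zero at the start; "torque": the same for the moment, N m; "grip_width": finger opening in m.
Only numpy, scipy, OpenCV 4.12 (cv2) and the standard library are available. Lean on these libraries where they do the work, as an engineer would, in place of code of your own. Each camera call takes 0.05 s, during which the arm holds its last target. There are 200 camera calls.

### The job

Make up a sampling kit in the long tray: the tall amber bottle in the middle ring, the squat amber jar and the large rubber bung in the end rings, either way round. Make up a weighing kit in the short tray: the deep crucible and the brass weight, a ring each, either way round. Stand each thing upright in the middle of its ring, leave the small bung and the shallow dish where they stand, and knock none of the stock over.

Things in the scene. Friction and masses are not known exactly. Their poses are not given: they have to be found in the camera images.
- bottle_mid (a point): Tall amber glass bottle with a narrow neck and a black cap, 42 mm diameter, 80 mm high; the straight body is clear to grip up to half height. About 90 g. The stock stands in three rows of three, about 115 mm apart in world x, 105 mm in y. Its origin is at its centre, half-way up; z up.
- jar_mid (a point): Squat amber glass jar with a wide black cap, 56 mm diameter, 60 mm high. About 130 g. Its origin is at its centre, half-way up; z up.
- bung_mid (a point): Large solid dark rubber bung, a slight cone standing on its narrow end: 36 mm diameter at the foot, 44 mm at the top, 44 mm high. About 60 g. Its origin is at its centre, half-way up; z up.
- crucible_mid (a point): Deep white porcelain crucible, an open cup: 37 mm diameter at the foot, 46 mm at the rim, wall 3 mm, 42 mm high. About 50 g. Its origin is at its centre, half-way up; z up.
- weight_mid (a point): Brass balance weight: a plain cylinder 32 mm diameter and 36 mm high, with a thin neck and a 22 mm knob on top, 54 mm high in all. About 240 g. Its origin is at its centre, half-way up; z up.
- small_bung_mid (a point): Small dark rubber bung, the large one's shape at little over half its size: 25 mm diameter at the top, 26 mm high. Stays where it is. Its origin is at its centre, half-way up; z up.
- dish_mid (a point): Shallow white porcelain evaporating dish, 62 mm diameter at the rim, 24 mm high. Stays where it is. Among the stock, not listed: a stack of glass dishes 52 mm wide, 26 mm high, and a cork ring 58 mm wide, 22 mm high. Its origin is at its centre, half-way up; z up.
- long_tray: Flat white plastic tray, 280 x 130 mm, fixed to the bench, its x axis along its length. Floor 4 mm above the bench, rim all round 3 mm thick and 10 mm above the bench. Three black rings (64 mm inside diameter, flat) on the floor in a row along x, centred at x = -90, 0 and +90 mm, y = 0. Origin: centre of its underside, on the bench.
- short_tray: Flat white plastic tray, 190 x 130 mm, fixed to the bench, otherwise as the long one; two rings, centred at x = -45 and +45 mm, y = 0. The trays stand on either side of the stock, the long one on the left or on the right. Origin: centre of its underside, on the bench.
Not all that is in view belongs to the job. Leave any green look-alike of the part that bears bung_mid alone.

How it is judged:
By the outcome, as a careful person would: the job done as asked, in the order asked, and still so for the second after the job is handed in, with the robot touching nothing.
It also fails if it takes over 136 s, if anything falls off the work surface, if the arm or the gripper's body presses on something with over 40 N, if the wrist force passes 120 N, or if a joint passes its speed limit or range.

## Working session

There is one attempt and no reset: what is moved stays moved. The work goes in short steps, Python scripts to look and compute and a shell command to move; the robot and the scene stay as the last step left them, time stands still between calls to the robot, and variables do not carry over. Pictures are saved under pics/ and viewed, about 12 in all and at most 16, crops included, and the job is handed in when it is done.

```bash
mkdir -p pics; ls; cat > h.py <<'E'
import numpy as np, cv2
from workcell import telemetry, cams, hand_in, manip
def ray(p,uv):
    d=p["R"].T@np.linalg.solve(p["K"],[uv[0],uv[1],1.]); c=-p["R"].T@p["t"]; return c,d
def atz(p,uv,z):
    c,d=ray(p,uv); return c+d*(z-c[2])/d[2]
def proj(p,X):
    q=p["K"]@(p["R"]@np.asarray(X,float)+p["t"]); return q[:2]/q[2]
H=dict(bottle_mid=.04,jar_mid=.03,bung_mid=.022,crucible_mid=.021,weight_mid=.027,small_bung_mid=.013,dish_mid=.012,long_tray=0.,short_tray=0.)
def save(p,n): cv2.imwrite("pics/"+n,p["frame"][:,:,::-1])
E
python3 - <<'E'
from h import *
for n in("top","side"):
    p=cams.grab_frame(n); save(p,n+"0.png")
    print(n,(-p["R"].T@p["t"]).round(3))
    for k in H:
        for r in cams.pinpoint(k,p)[:3]: print(k,round(r["p"],2),np.round(r["at"]),atz(p,r["at"],H[k]).round(3))
s=telemetry.read_state();print(s["time_s"],s["tcp_pos"],s["tool_rot"],s["grip_width"],s["force"])
E
```

```text
pics
top [ 0.54  -0.003  0.873]
bottle_mid 0.88 [336. 278.] [ 0.569 -0.01   0.04 ]
jar_mid 0.63 [390. 348.] [ 0.44  -0.107  0.03 ]
jar_mid 0.39 [387. 280.] [ 0.563 -0.105  0.03 ]
bung_mid 0.8 [293. 136.] [0.847 0.066 0.022]
bung_mid 0.76 [286. 182.] [0.757 0.081 0.022]
bung_mid 0.68 [327. 218.] [0.683 0.004 0.022]
crucible_mid 0.65 [334. 344.] [ 0.447 -0.003  0.021]
weight_mid 0.59 [273. 286.] [0.556 0.107 0.027]
small_bung_mid 0.52 [386. 222.] [ 0.675 -0.109  0.013]
dish_mid 0.96 [385. 281.] [ 0.561 -0.104  0.012]
long_tray 0.63 [495. 308.] [ 0.506 -0.312  0.   ]
long_tray 0.32 [332. 277.] [ 0.572 -0.004  0.   ]
short_tray 0.9 [163. 302.] [0.531 0.323 0.   ]
side [ 0.256 -0.709  0.599]
bottle_mid 0.74 [280. 266.] [ 0.571 -0.006  0.04 ]
jar_mid 0.77 [236. 322.] [ 0.447 -0.097  0.03 ]
jar_mid 0.26 [362. 292.] [ 0.668 -0.131  0.03 ]
bung_mid 0.82 [343. 225.] [0.762 0.086 0.022]
bung_mid 0.76 [330. 257.] [ 0.679 -0.001  0.022]
bung_mid 0.59 [381. 220.] [0.845 0.063 0.022]
crucible_mid 0.81 [215. 292.] [0.449 0.005 0.021]
crucible_mid 0.36 [238. 324.] [ 0.453 -0.093  0.021]
dish_mid 0.91 [300. 312.] [ 0.559 -0.107  0.012]
dish_mid 0.16 [329. 256.] [0.686 0.015 0.012]
long_tray 0.78 [331. 414.] [ 0.504 -0.305  0.   ]
long_tray 0.35 [239. 325.] [ 0.459 -0.074  0.   ]
short_tray 0.74 [204. 210.] [0.535 0.329 0.   ]
1.0 [0.26670562 0.5927096  0.25028011] [[-9.11928856e-01  4.10348337e-01 -5.84904362e-05]
 [ 4.10348341e-01  9.11928853e-01 -8.02485150e-05]
 [ 2.04092717e-05 -9.71823900e-05 -9.99999995e-01]] 0.08533868994049555 [-0.75774004 -0.15719633 -0.0070397 ]
```

View pics/top0.png

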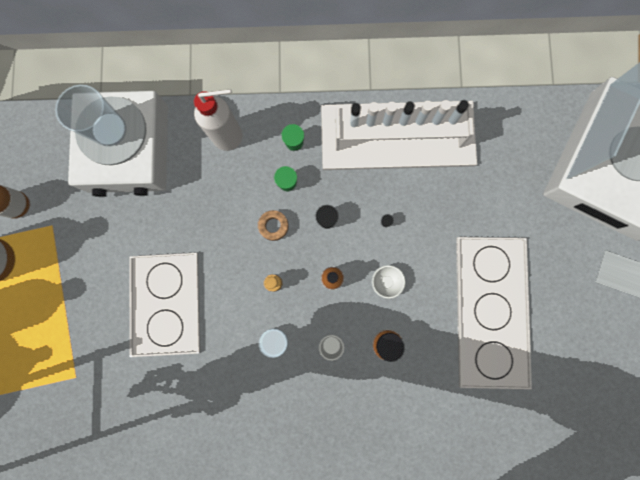

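View pics/side0.png

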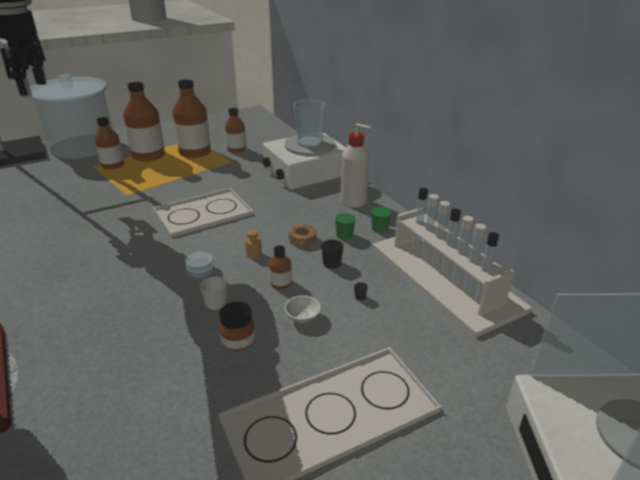

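The bung candidates are black at (327,216), green at (293,136) and green at (286,178). The black one matches "dark rubber", and the greens are look-alikes. The bottle is at (333,278) in the stock grid; the bottles on the yellow mat are bigger and are not stock. Next I'll confirm with a crop and measure with silhouettes and rings.

```bash
cat > meas.py <<'E'
from h import *
from scipy.optimize import least_squares
# silhouette: list of (z,radius)
S=dict(bottle_mid=[(0,.021),(.04,.021),(.08,.010)],jar_mid=[(0,.028),(.06,.028)],bung_mid=[(0,.018),(.044,.022)],
 crucible_mid=[(0,.0185),(.042,.023)],weight_mid=[(0,.016),(.036,.016),(.046,.011),(.054,.011)],small_bung_mid=[(0,.0103),(.026,.0125)],dish_mid=[(0,.02),(.024,.031)])
A=np.linspace(0,2*np.pi,48)
def box(p,k,xy,z0=0):
    q=np.array([proj(p,[xy[0]+r*np.cos(a),xy[1]+r*np.sin(a),z+z0]) for z,r in S[k] for a in A])
    return np.r_[q.min(0),q.max(0)]
def measure(k,guess,pics,z0=0):
    obs=[]
    for p in pics:
        best=None
        for r in cams.outline_of(k,p):
            l,t,w,h=r["box"]; b=np.array([l,t,l+w,t+h],float)
            d=np.abs(b-box(p,k,guess,z0)).max()
            if d<15 and (best is None or d<best[0]): best=(d,b)
        if best: obs.append((p,best[1]))
    if not obs: return None
    f=lambda v:np.concatenate([(box(p,k,v,z0)-b) for p,b in obs])
    s=least_squares(f,guess,loss="soft_l1",diff_step=1e-3)
    return s.x,f(s.x).round(1)
E
python3 - <<'E'
from meas import *
P=[cams.grab_frame(n) for n in("top","side")]
G=dict(bottle_mid=(.57,-.008),jar_mid=(.444,-.1),bung_mid=(.681,.001),crucible_mid=(.448,0),weight_mid=(.556,.107),small_bung_mid=(.675,-.109),dish_mid=(.56,-.105))
for k,g in G.items():
    m=measure(k,g,P); print(k,m and m[0].round(4),m and m[1])
    for p in P:
        m=measure(k,g,[p]); print("   ",m and m[0].round(4))
p=P[0];g=cv2.cvtColor(p["frame"],cv2.COLOR_RGB2GRAY)
g4=cv2.resize(g,None,fx=4,fy=4,interpolation=cv2.INTER_CUBIC)
th=cv2.adaptiveThreshold(g4,255,cv2.ADAPTIVE_THRESH_MEAN_C,cv2.THRESH_BINARY_INV,41,12)
cs,_=cv2.findContours(th,cv2.RETR_LIST,cv2.CHAIN_APPROX_NONE)
for c in cs:
    if len(c)<200: continue
    (x,y),(a,b),_=cv2.fitEllipse(c)
    if 30<a/4<45 and b/a<1.15: print("ring",x/4,y/4,a/4,b/4,atz(p,((x+.5)/4-.5,(y+.5)/4-.5),.004).round(4))
cv2.imwrite("pics/crop1.png",cv2.resize(p["frame"][120:370,250:420,::-1],None,fx=2.4,fy=2.4,interpolation=cv2.INTER_CUBIC))
E
```

```text
bottle_mid [ 0.5713 -0.006 ] [-1.5 -1.1 -0.4  1.5  1.3  2.7 -0.2  2.4]
    [ 0.5715 -0.0078]
    [0.5737 0.0015]
jar_mid [ 0.4496 -0.1024] [-4.  -5.7  2.4  1.1 -4.5 -1.8  1.9  1. ]
    [ 0.4482 -0.1018]
    [ 0.4525 -0.1038]
bung_mid [0.6849 0.0041] [-0.7  0.   0.6 -0.6  0.5 -0.4 -1.4  1.8]
    [0.6843 0.004 ]
    [0.6869 0.0057]
crucible_mid [0.4453 0.    ] [-5.8 -0.8  0.2 -1.6 -2.5  3.3  0.   3. ]
    [ 0.4431 -0.005 ]
    [0.4502 0.0075]
weight_mid [0.5612 0.106 ] [ 0.6 -2.9 -0.6 -0.6 -0.7 -0.  -1.6  5.3]
    [0.558  0.1061]
    [0.5677 0.1154]
small_bung_mid [ 0.6795 -0.1077] [-1.7 -4.2  1.7  2. ]
    None
    [ 0.6795 -0.1077]
dish_mid [ 0.5603 -0.1063] [ 0.9 -0.1 -1.6 -0.9 -2.1 -0.3  0.4  1.8]
    [ 0.5593 -0.107 ]
    [ 0.5627 -0.1049]
ring 494.0601806640625 360.36962890625 33.369789123535156 35.18035125732422 [ 0.4108 -0.3014  0.004 ]
ring 164.90798950195312 327.9781188964844 32.489376068115234 33.98833084106445 [0.4826 0.3178 0.004 ]
ring 164.95741271972656 327.9730529785156 36.93865203857422 38.54281234741211 [0.4826 0.3177 0.004 ]
ring 492.8419494628906 311.5517272949219 32.909393310546875 34.39210891723633 [ 0.5008 -0.305   0.004 ]
ring 492.7967834472656 311.5591125488281 37.39653015136719 39.04252624511719 [ 0.5008 -0.3049  0.004 ]
ring 164.3348388671875 280.6885070800781 31.79643440246582 33.32603073120117 [0.5725 0.3208 0.004 ]
ring 164.33473205566406 280.68438720703125 36.37384796142578 37.81654739379883 [0.5725 0.3208 0.004 ]
ring 491.6200256347656 264.00762939453125 32.200775146484375 33.7768669128418 [ 0.5907 -0.3084  0.004 ]
ring 491.587158203125 264.0343017578125 36.771400451660156 38.385047912597656 [ 0.5906 -0.3084  0.004 ]
```

View pics/crop1.png

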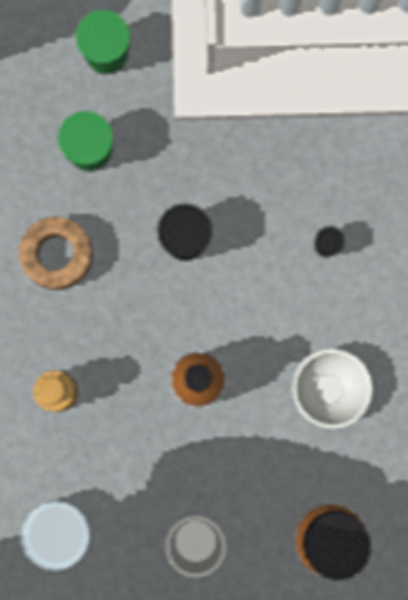

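The crop confirms it: the stock bung is black at crop (185,232), with both greens above it. The weight is at (55,390), bottle (198,378), dish (333,388), crucible (196,546) and jar (335,542). The ring spacing comes out at 90 mm, as specified. The long tray is on the right (y<0). I'll square the tool to the world axes, then go to the bottle.

```bash
python3 -m handwheel '[{"spin":-0.88,"fingers":1},{"spin":-0.88,"fingers":1},{"spin":-0.88,"fingers":1},{"spin":-0.88,"fingers":1},{"fingers":1}]'; python3 -m handwheel '[{"tx":-0.42,"ty":-0.83,"fingers":1},{"tx":-0.42,"ty":-0.83,"fingers":1},{"tx":-0.42,"ty":-0.83,"fingers":1},{"tx":-0.42,"ty":-0.83,"fingers":1},{"tx":-0.42,"ty":-0.83,"fingers":1},{"fingers":1}]'; python3 -c "
from h import *
s=telemetry.read_state();print(s['tool_rot'].round(3) if hasattr(s['tool_rot'],'round') else s['tool_rot'])"
```

```text
[[-0.912  0.41  -0.   ]
 [ 0.41   0.912 -0.   ]
 [ 0.    -0.    -1.   ]]invalid input
invalid input
```

```bash
python3 -m handwheel '[{"tx":0,"ty":0,"tz":0,"spin":-0.88,"fingers":1},{"tx":0,"ty":0,"tz":0,"spin":-0.88,"fingers":1},{"tx":0,"ty":0,"tz":0,"spin":-0.88,"fingers":1},{"tx":0,"ty":0,"tz":0,"spin":-0.88,"fingers":1}]'
```

```text
time_s: 3.0
tcp_pos: [0.2666, 0.5928, 0.2503]
tool_rot: [[-1.0, -0.012, 0.0], [-0.012, 1.0, -0.0], [-0.0, -0.0, -1.0]]
force: [-0.2, -0.3, 0.5]
grip_width: 0.0852
```

```bash
python3 -m handwheel '[{"tx":-0.42,"ty":-0.83,"tz":0,"spin":0,"fingers":1},{"tx":-0.42,"ty":-0.83,"tz":0,"spin":0,"fingers":1},{"tx":-0.42,"ty":-0.83,"tz":0,"spin":0,"fingers":1},{"tx":-0.42,"ty":-0.83,"tz":0,"spin":0,"fingers":1},{"tx":-0.42,"ty":-0.83,"tz":0,"spin":0,"fingers":1},{"tx":-0.42,"ty":-0.83,"tz":0,"spin":0,"fingers":1}]'
```

```text
time_s: 3.75
tcp_pos: [0.4239, 0.2917, 0.2496]
tool_rot: [[-1.0, -0.022, -0.0], [-0.022, 1.0, 0.002], [0.0, 0.002, -1.0]]
force: [-0.2, 0.3, 0.9]
grip_width: 0.0856
```

```bash
python3 -m handwheel '[{"tx":-0.41,"ty":-0.83,"tz":0,"spin":0.18,"fingers":1},{"tx":-0.41,"ty":-0.83,"tz":0,"spin":0,"fingers":1},{"tx":-0.41,"ty":-0.83,"tz":0,"spin":0,"fingers":1},{"tx":-0.41,"ty":-0.83,"tz":0,"spin":0,"fingers":1},{"tx":-0.41,"ty":-0.83,"tz":0,"spin":0,"fingers":1},{"tx":-0.41,"ty":-0.83,"tz":0,"spin":0,"fingers":1},{"tx":0,"ty":0,"tz":0,"spin":0,"fingers":1}]'
```

```text
time_s: 4.62
tcp_pos: [0.5774, -0.0222, 0.251]
tool_rot: [[-1.0, 0.006, 0.005], [0.006, 1.0, 0.003], [-0.005, 0.003, -1.0]]
force: [-0.6, 0.6, -0.5]
grip_width: 0.0858
```

```bash
python3 -m handwheel '[{"tx":0.1,"ty":0.25,"tz":0,"spin":0,"fingers":1},{"tx":0,"ty":0,"tz":0.7,"spin":0,"fingers":1},{"tx":0,"ty":0,"tz":0.7,"spin":0,"fingers":1},{"tx":0,"ty":0,"tz":0,"spin":0,"fingers":1}]'
```

```text
time_s: 5.12
tcp_pos: [0.5704, 0.0022, 0.1661]
tool_rot: [[-1.0, -0.001, 0.006], [-0.001, 1.0, 0.007], [-0.006, 0.007, -1.0]]
force: [-0.0, 0.0, 0.2]
grip_width: 0.0854
```

```bash
python3 -m handwheel '[{"tx":0,"ty":-0.14,"tz":0.5,"spin":0,"fingers":1},{"tx":0,"ty":0,"tz":0.5,"spin":0,"fingers":1},{"tx":0,"ty":0,"tz":0.5,"spin":0,"fingers":1},{"tx":0,"ty":0,"tz":0.45,"spin":0,"fingers":1},{"tx":0,"ty":0,"tz":0,"spin":0,"fingers":1}]'; python3 - <<'E'
from meas import *
p=cams.grab_frame("side");cv2.imwrite("pics/a.png",cv2.resize(p["frame"][180:360,180:420,::-1],None,fx=3,fy=3))
E
```

```text
time_s: 5.75
tcp_pos: [0.5758, 0.0046, 0.0564]
tool_rot: [[-1.0, -0.012, 0.017], [-0.012, 1.0, 0.013], [-0.017, 0.013, -1.0]]
force: [-1.1, 0.4, 0.3]
grip_width: 0.0855
```

View pics/a.png

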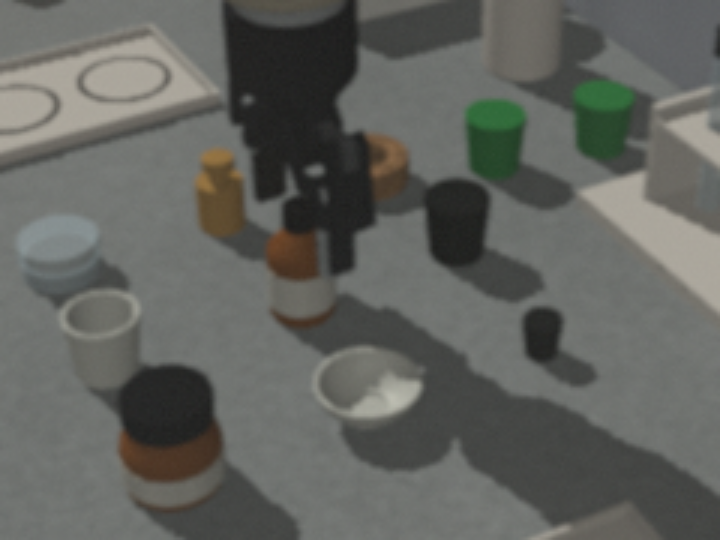

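```bash
python3 -m handwheel '[{"tx":0.07,"ty":-0.18,"tz":0,"spin":0,"fingers":1},{"tx":0,"ty":0,"tz":0,"spin":0,"fingers":1},{"tx":0,"ty":0,"tz":0,"spin":0,"fingers":1}]';python3 -m handwheel '[{"tx":0,"ty":0,"tz":0.15,"spin":0,"fingers":1},{"tx":0,"ty":0,"tz":0.15,"spin":0,"fingers":1},{"tx":0,"ty":0,"tz":0,"spin":0,"fingers":1}]'
```

```text
time_s: 6.18
tcp_pos: [0.575, -0.0064, 0.0622]
tool_rot: [[-1.0, -0.012, 0.025], [-0.012, 1.0, 0.015], [-0.025, 0.015, -1.0]]
force: [-1.1, 0.1, 0.4]
grip_width: 0.0854
time_s: 6.55
tcp_pos: [0.5754, -0.0059, 0.043]
tool_rot: [[-1.0, -0.012, 0.025], [-0.012, 1.0, 0.015], [-0.025, 0.015, -1.0]]
force: [-0.5, -1.2, 0.2]
grip_width: 0.0855
```

```bash
python3 -m handwheel '[{"tx":0.07,"ty":0,"tz":0.08,"spin":0,"fingers":1},{"tx":0,"ty":0,"tz":0,"spin":0,"fingers":0},{"tx":0,"ty":0,"tz":0,"spin":0,"fingers":0},{"tx":0,"ty":0,"tz":0,"spin":0,"fingers":0},{"tx":0,"ty":0,"tz":0,"spin":0,"fingers":0},{"tx":0,"ty":0,"tz":0,"spin":0,"fingers":0}]';python3 -m handwheel '[{"tx":0,"ty":0,"tz":0,"spin":0,"fingers":0},{"tx":0,"ty":0,"tz":0,"spin":0,"fingers":0},{"tx":0,"ty":0,"tz":0,"spin":0,"fingers":0},{"tx":0,"ty":0,"tz":0,"spin":0,"fingers":0}]'
```

```text
time_s: 7.3
tcp_pos: [0.571, -0.0059, 0.0378]
tool_rot: [[-1.0, -0.013, 0.025], [-0.012, 1.0, 0.015], [-0.025, 0.015, -1.0]]
force: [0.0, 0.0, -1.1]
grip_width: 0.0401
time_s: 7.8
tcp_pos: [0.571, -0.0059, 0.0378]
tool_rot: [[-1.0, -0.013, 0.025], [-0.012, 1.0, 0.015], [-0.025, 0.015, -1.0]]
force: [-1.0, 0.1, -1.1]
grip_width: 0.0402
```

```bash
python3 -m handwheel '[{"tx":0,"ty":0,"tz":-0.3,"spin":0,"fingers":0},{"tx":0,"ty":0,"tz":-0.6,"spin":0,"fingers":0},{"tx":0,"ty":0,"tz":-0.6,"spin":0,"fingers":0},{"tx":0,"ty":0,"tz":-0.6,"spin":0,"fingers":0},{"tx":0,"ty":0,"tz":-0.3,"spin":0,"fingers":0},{"tx":0,"ty":0,"tz":0,"spin":0,"fingers":0}]';python3 -m handwheel '[{"tx":0.1,"ty":-0.4,"tz":0,"spin":0,"fingers":0},{"tx":0.17,"ty":-0.7,"tz":0,"spin":0,"fingers":0},{"tx":0.17,"ty":-0.7,"tz":0,"spin":0,"fingers":0},{"tx":0.17,"ty":-0.7,"tz":0,"spin":0,"fingers":0},{"tx":0.17,"ty":-0.7,"tz":0,"spin":0,"fingers":0},{"tx":0.17,"ty":-0.7,"tz":0,"spin":0,"fingers":0},{"tx":0.1,"ty":-0.4,"tz":0,"spin":0,"fingers":0},{"tx":0,"ty":0,"tz":0,"spin":0,"fingers":0}]'
```

```text
time_s: 8.55
tcp_pos: [0.5675, -0.0091, 0.1922]
tool_rot: [[-1.0, -0.011, 0.028], [-0.01, 1.0, 0.015], [-0.028, 0.015, -0.999]]
force: [0.0, -0.8, -1.2]
grip_width: 0.04
time_s: 9.55
tcp_pos: [0.5023, -0.2745, 0.1825]
tool_rot: [[-1.0, -0.012, 0.022], [-0.012, 1.0, 0.016], [-0.023, 0.015, -1.0]]
force: [-0.2, 0.4, -0.5]
grip_width: 0.04
```

```bash
python3 -m handwheel '[{"tx":0,"ty":-0.25,"tz":0.2,"spin":0,"fingers":0},{"tx":0,"ty":-0.25,"tz":0.5,"spin":0,"fingers":0},{"tx":0,"ty":0,"tz":0.5,"spin":0,"fingers":0},{"tx":0,"ty":0,"tz":0.3,"spin":0,"fingers":0},{"tx":0,"ty":0,"tz":0.15,"spin":0,"fingers":0},{"tx":0,"ty":0,"tz":0,"spin":0,"fingers":0},{"tx":0,"ty":0,"tz":0,"spin":0,"fingers":0}]'
```

```text
time_s: 10.42
tcp_pos: [0.5074, -0.2978, 0.0799]
tool_rot: [[-1.0, -0.018, 0.023], [-0.017, 1.0, 0.019], [-0.023, 0.018, -1.0]]
force: [-0.7, -0.1, -0.3]
grip_width: 0.0404
```

```bash
python3 -m handwheel '[{"tx":0.12,"ty":-0.13,"tz":0.2,"spin":0.14,"fingers":0},{"tx":0,"ty":0,"tz":0.2,"spin":0,"fingers":0},{"tx":0,"ty":0,"tz":0.1,"spin":0,"fingers":0},{"tx":0,"ty":0,"tz":0,"spin":0,"fingers":0},{"tx":0,"ty":0,"tz":0,"spin":0,"fingers":0}]'; python3 - <<'E'
from meas import *
P=[cams.grab_frame(n) for n in("top","side")]
s=telemetry.read_state();g=s["tcp_pos"][:2]
for p in P:
    m=measure("bottle_mid",g,[p],s["tcp_pos"][2]-.038); print(m)
p=P[1];cv2.imwrite("pics/b.png",cv2.resize(p["frame"][300:480,200:450,::-1],None,fx=3,fy=3))
E
```

```text
time_s: 11.05
tcp_pos: [0.501, -0.3062, 0.0485]
tool_rot: [[-1.0, 0.001, 0.024], [0.001, 1.0, 0.018], [-0.024, 0.018, -1.0]]
force: [-0.7, -0.0, -1.1]
grip_width: 0.0404
None
(array([ 0.49952372, -0.30641857]), array([ -2.6, -10.3,   2.7,   1.6]))
```

View pics/b.png

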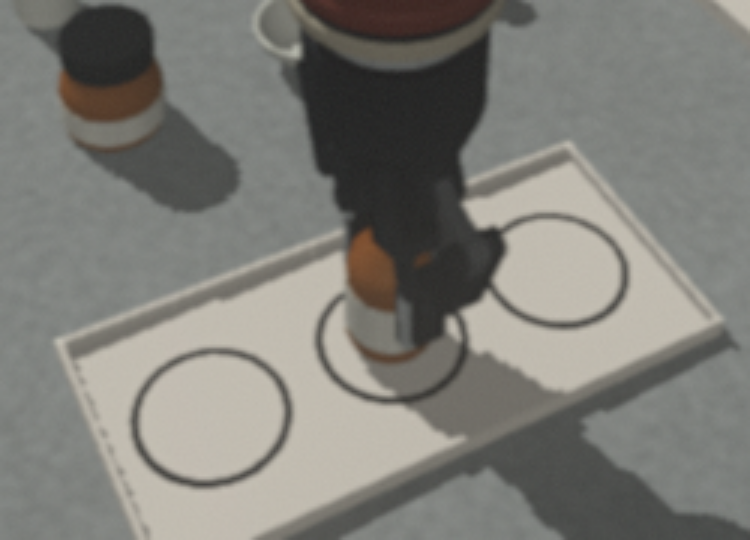

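The bottle hangs over the middle ring: its foot is at crop (388,345) and the ring centre at (392,345). I'll lower and release.

```bash
python3 -m handwheel '[{"tx":0,"ty":0,"tz":0.1,"spin":0,"fingers":0},{"tx":0,"ty":0,"tz":0,"spin":0,"fingers":0},{"tx":0,"ty":0,"tz":0,"spin":0,"fingers":0.7},{"tx":0,"ty":0,"tz":0,"spin":0,"fingers":1},{"tx":0,"ty":0,"tz":0,"spin":0,"fingers":1},{"tx":0,"ty":0,"tz":0,"spin":0,"fingers":1}]';python3 -m handwheel '[{"tx":0,"ty":0,"tz":-0.2,"spin":0,"fingers":1},{"tx":0,"ty":0,"tz":-0.4,"spin":0,"fingers":1},{"tx":0,"ty":0,"tz":-0.6,"spin":0,"fingers":1},{"tx":0,"ty":0,"tz":-0.6,"spin":0,"fingers":1},{"tx":0,"ty":0,"tz":-0.4,"spin":0,"fingers":1},{"tx":0,"ty":0,"tz":0,"spin":0,"fingers":1}]'
```

```text
time_s: 12.0
tcp_pos: [0.5018, -0.3063, 0.043]
tool_rot: [[-1.0, 0.001, 0.026], [0.001, 1.0, 0.017], [-0.026, 0.018, -1.0]]
force: [-0.3, -0.4, 0.9]
grip_width: 0.0856
time_s: 12.75
tcp_pos: [0.4981, -0.3097, 0.1832]
tool_rot: [[-1.0, 0.002, 0.028], [0.002, 1.0, 0.016], [-0.028, 0.016, -0.999]]
force: [0.8, -0.3, -0.8]
grip_width: 0.0853
```

```bash
python3 -m handwheel '[{"tx":0.1,"ty":0.4,"tz":0,"spin":0,"fingers":1},{"tx":0.16,"ty":0.7,"tz":0,"spin":0,"fingers":1},{"tx":0.16,"ty":0.7,"tz":0,"spin":0,"fingers":1},{"tx":0.16,"ty":0.7,"tz":0,"spin":0,"fingers":1},{"tx":0.16,"ty":0.6,"tz":0,"spin":0,"fingers":1},{"tx":0.05,"ty":0.25,"tz":0,"spin":0,"fingers":1},{"tx":0,"ty":0,"tz":0,"spin":0,"fingers":1},{"tx":0,"ty":0,"tz":0,"spin":0,"fingers":1}]'
```

```text
time_s: 13.75
tcp_pos: [0.4468, -0.1033, 0.1818]
tool_rot: [[-1.0, 0.003, 0.024], [0.003, 1.0, 0.015], [-0.024, 0.016, -1.0]]
force: [0.2, -0.3, 0.4]
grip_width: 0.0855
```

Well placed. I'll descend most of the way; the tool tilt shifts x and y slightly.

```bash
python3 -m handwheel '[{"tx":0,"ty":0,"tz":0.3,"spin":0,"fingers":1},{"tx":0,"ty":0,"tz":0.5,"spin":0,"fingers":1},{"tx":0,"ty":0,"tz":0.4,"spin":0,"fingers":1},{"tx":0,"ty":0,"tz":0.25,"spin":0,"fingers":1},{"tx":0,"ty":0,"tz":0,"spin":0,"fingers":1},{"tx":0,"ty":0,"tz":0,"spin":0,"fingers":1}]'
```

```text
time_s: 14.5
tcp_pos: [0.4502, -0.1077, 0.0929]
tool_rot: [[-1.0, 0.011, 0.025], [0.011, 1.0, 0.013], [-0.025, 0.013, -1.0]]
force: [-0.1, -0.2, 0.6]
grip_width: 0.0851
```

```bash
python3 -m handwheel '[{"tx":0,"ty":0.09,"tz":0.1,"spin":-0.09,"fingers":1},{"tx":0,"ty":0,"tz":0.3,"spin":0,"fingers":1},{"tx":0,"ty":0,"tz":0.3,"spin":0,"fingers":1},{"tx":0,"ty":0,"tz":0.27,"spin":0,"fingers":1},{"tx":0,"ty":0,"tz":0,"spin":0,"fingers":1},{"tx":0,"ty":0,"tz":0,"spin":0,"fingers":1}]'
```

```text
time_s: 15.25
tcp_pos: [0.4551, -0.0994, 0.0362]
tool_rot: [[-0.999, -0.005, 0.032], [-0.004, 1.0, 0.014], [-0.032, 0.014, -0.999]]
force: [-0.3, 0.3, -0.3]
grip_width: 0.0851
```

```bash
python3 -m handwheel '[{"tx":0.09,"ty":-0.04,"tz":0.05,"spin":0,"fingers":1},{"tx":0,"ty":0,"tz":0,"spin":0,"fingers":0},{"tx":0,"ty":0,"tz":0,"spin":0,"fingers":0},{"tx":0,"ty":0,"tz":0,"spin":0,"fingers":0},{"tx":0,"ty":0,"tz":0,"spin":0,"fingers":0},{"tx":0,"ty":0,"tz":0,"spin":0,"fingers":0},{"tx":0,"ty":0,"tz":0,"spin":0,"fingers":0}]';python3 -m handwheel '[{"tx":0,"ty":0,"tz":-0.3,"spin":0,"fingers":0},{"tx":0,"ty":0,"tz":-0.6,"spin":0,"fingers":0},{"tx":0,"ty":0,"tz":-0.6,"spin":0,"fingers":0},{"tx":0,"ty":0,"tz":-0.6,"spin":0,"fingers":0},{"tx":0,"ty":0,"tz":-0.3,"spin":0,"fingers":0},{"tx":0,"ty":0,"tz":0,"spin":0,"fingers":0}]'
```

```text
time_s: 16.12
tcp_pos: [0.4505, -0.102, 0.0349]
tool_rot: [[-0.999, -0.005, 0.035], [-0.004, 1.0, 0.015], [-0.035, 0.015, -0.999]]
force: [-0.7, 0.1, 1.2]
grip_width: 0.0535
time_s: 16.88
tcp_pos: [0.4441, -0.1042, 0.1819]
tool_rot: [[-0.999, -0.004, 0.033], [-0.004, 1.0, 0.015], [-0.033, 0.014, -0.999]]
force: [-0.2, -0.4, -2.1]
grip_width: 0.053
```

```bash
python3 -m handwheel '[{"tx":0.05,"ty":-0.4,"tz":0,"spin":0,"fingers":0},{"tx":0.12,"ty":-0.65,"tz":0,"spin":0,"fingers":0},{"tx":0.12,"ty":-0.65,"tz":0,"spin":0,"fingers":0},{"tx":0.12,"ty":-0.65,"tz":0,"spin":0,"fingers":0},{"tx":0.1,"ty":-0.6,"tz":0,"spin":0,"fingers":0},{"tx":0.04,"ty":-0.25,"tz":0,"spin":0,"fingers":0},{"tx":0,"ty":0,"tz":0,"spin":0,"fingers":0},{"tx":0,"ty":0,"tz":0,"spin":0,"fingers":0}]';python3 -m handwheel '[{"tx":0,"ty":0,"tz":0.3,"spin":0,"fingers":0},{"tx":0,"ty":0,"tz":0.5,"spin":0,"fingers":0},{"tx":0,"ty":0,"tz":0.5,"spin":0,"fingers":0},{"tx":0,"ty":0,"tz":0.3,"spin":0,"fingers":0},{"tx":0,"ty":0,"tz":0,"spin":0,"fingers":0},{"tx":0,"ty":0,"tz":0,"spin":0,"fingers":0}]'
```

```text
time_s: 17.88
tcp_pos: [0.4078, -0.2994, 0.169]
tool_rot: [[-1.0, -0.007, 0.022], [-0.006, 1.0, 0.015], [-0.022, 0.015, -1.0]]
force: [0.1, -0.5, -1.8]
grip_width: 0.0528
time_s: 18.62
tcp_pos: [0.4127, -0.2911, 0.0698]
tool_rot: [[-1.0, -0.016, 0.023], [-0.015, 1.0, 0.018], [-0.023, 0.018, -1.0]]
force: [1.2, 0.3, -1.3]
grip_width: 0.0532
```

```bash
python3 -m handwheel '[{"tx":0.05,"ty":-0.19,"tz":0.1,"spin":0.1,"fingers":0},{"tx":0,"ty":0,"tz":0.15,"spin":0,"fingers":0},{"tx":0,"ty":0,"tz":0.15,"spin":0,"fingers":0},{"tx":0,"ty":0,"tz":0,"spin":0,"fingers":0},{"tx":0,"ty":0,"tz":0,"spin":0,"fingers":0}]'; python3 - <<'E'
from meas import *
P=[cams.grab_frame(n) for n in("top","side")]
s=telemetry.read_state();g=s["tcp_pos"][:2]
for p in P: print(measure("jar_mid",g,[p],s["tcp_pos"][2]-.0349))
print(measure("bottle_mid",(.501,-.305),P,.004))
p=P[1];cv2.imwrite("pics/c.png",cv2.resize(p["frame"][300:480,180:450,::-1],None,fx=2.8,fy=2.8))
E
```

```text
time_s: 19.25
tcp_pos: [0.4112, -0.3032, 0.0453]
tool_rot: [[-1.0, -0.003, 0.025], [-0.003, 1.0, 0.018], [-0.025, 0.017, -1.0]]
force: [0.3, 0.5, -2.2]
grip_width: 0.0533
(array([ 0.41383157, -0.29147986]), array([-12.5,  -6.4,   2.4,   2. ]))
(array([ 0.40630155, -0.30305421]), array([-2.6, -4.6,  9. ,  1.2]))
(array([ 0.50244315, -0.30664452]), array([-1.3,  1.2, -1.2,  0.6,  0.6, -0.3,  1.6,  3.7]))
```

View pics/c.png

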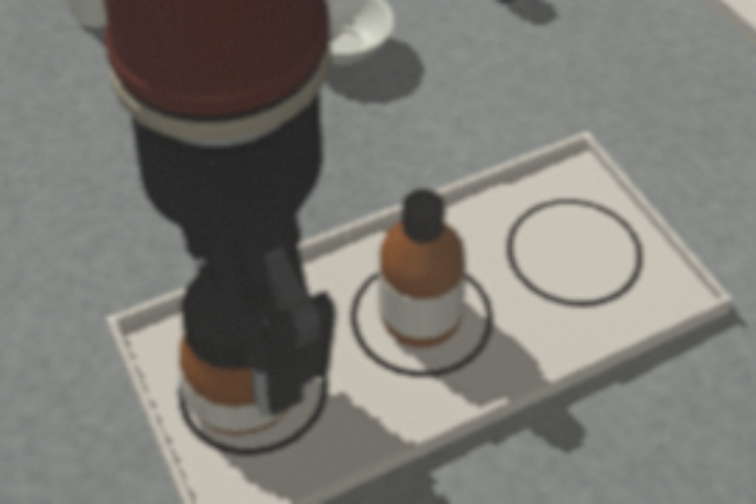

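The bottle stands centred at crop (422,320). The jar's left edge (181) touches the ring's left edge, so it sits about 4 mm too far toward -x. I'll shift it, lower and release.

```bash
python3 -m handwheel '[{"tx":-0.06,"ty":0.03,"tz":0,"spin":0,"fingers":0},{"tx":0,"ty":0,"tz":0.1,"spin":0,"fingers":0},{"tx":0,"ty":0,"tz":0,"spin":0,"fingers":0},{"tx":0,"ty":0,"tz":0,"spin":0,"fingers":0.8},{"tx":0,"ty":0,"tz":0,"spin":0,"fingers":1},{"tx":0,"ty":0,"tz":0,"spin":0,"fingers":1},{"tx":0,"ty":0,"tz":0,"spin":0,"fingers":1}]';python3 -m handwheel '[{"tx":0,"ty":0,"tz":-0.2,"spin":0,"fingers":1},{"tx":0,"ty":0,"tz":-0.4,"spin":0,"fingers":1},{"tx":0,"ty":0,"tz":-0.6,"spin":0,"fingers":1},{"tx":0,"ty":0,"tz":-0.6,"spin":0,"fingers":1},{"tx":0,"ty":0,"tz":-0.4,"spin":0,"fingers":1},{"tx":0,"ty":0,"tz":0,"spin":0,"fingers":1}]'
```

```text
time_s: 20.42
tcp_pos: [0.4159, -0.3014, 0.0398]
tool_rot: [[-1.0, -0.003, 0.027], [-0.003, 1.0, 0.017], [-0.027, 0.017, -0.999]]
force: [-0.3, 0.8, -0.2]
grip_width: 0.0856
time_s: 21.18
tcp_pos: [0.4117, -0.3049, 0.1795]
tool_rot: [[-1.0, -0.001, 0.029], [-0.001, 1.0, 0.016], [-0.029, 0.016, -0.999]]
force: [-0.3, -0.2, -0.9]
grip_width: 0.0855
```

```bash
python3 -m handwheel '[{"tx":-0.3,"ty":0.35,"tz":0,"spin":0,"fingers":1},{"tx":-0.55,"ty":0.62,"tz":0,"spin":0,"fingers":1},{"tx":-0.55,"ty":0.62,"tz":0,"spin":0,"fingers":1},{"tx":-0.55,"ty":0.62,"tz":0,"spin":0,"fingers":1},{"tx":-0.55,"ty":0.62,"tz":0,"spin":0,"fingers":1},{"tx":-0.55,"ty":0.62,"tz":0,"spin":0,"fingers":1},{"tx":-0.55,"ty":0.62,"tz":0,"spin":0,"fingers":1},{"tx":-0.4,"ty":0.45,"tz":0,"spin":0,"fingers":1}]';python3 -m handwheel '[{"tx":-0.2,"ty":0.2,"tz":0,"spin":0,"fingers":1},{"tx":0,"ty":0,"tz":0,"spin":0,"fingers":1},{"tx":0,"ty":0,"tz":0,"spin":0,"fingers":1}]'
```

```text
time_s: 22.18
tcp_pos: [0.6549, -0.0293, 0.1869]
tool_rot: [[-1.0, 0.008, 0.024], [0.008, 1.0, 0.016], [-0.024, 0.017, -1.0]]
force: [0.1, -0.9, 0.3]
grip_width: 0.0856
time_s: 22.55
tcp_pos: [0.6665, -0.017, 0.1852]
tool_rot: [[-1.0, 0.007, 0.021], [0.007, 1.0, 0.015], [-0.021, 0.015, -1.0]]
force: [-0.1, 0.2, 0.2]
grip_width: 0.0851
```

```bash
python3 -m handwheel '[{"tx":-0.26,"ty":0.33,"tz":0.2,"spin":-0.05,"fingers":1},{"tx":0,"ty":0,"tz":0.4,"spin":0,"fingers":1},{"tx":0,"ty":0,"tz":0.5,"spin":0,"fingers":1},{"tx":0,"ty":0,"tz":0.4,"spin":0,"fingers":1},{"tx":0,"ty":0,"tz":0.2,"spin":0,"fingers":1},{"tx":0,"ty":0,"tz":0,"spin":0,"fingers":1},{"tx":0,"ty":0,"tz":0,"spin":0,"fingers":1}]'
```

```text
time_s: 23.42
tcp_pos: [0.6822, -0.0072, 0.0857]
tool_rot: [[-1.0, 0.014, 0.025], [0.015, 1.0, 0.013], [-0.025, 0.013, -1.0]]
force: [0.2, 0.3, -0.1]
grip_width: 0.0855
```

```bash
python3 -m handwheel '[{"tx":-0.02,"ty":0.18,"tz":0.1,"spin":-0.1,"fingers":1},{"tx":0,"ty":0,"tz":0.3,"spin":0,"fingers":1},{"tx":0,"ty":0,"tz":0.3,"spin":0,"fingers":1},{"tx":0,"ty":0,"tz":0.25,"spin":0,"fingers":1},{"tx":0,"ty":0,"tz":0,"spin":0,"fingers":1},{"tx":0,"ty":0,"tz":0,"spin":0,"fingers":1}]'
```

```text
time_s: 24.18
tcp_pos: [0.6855, 0.0055, 0.0253]
tool_rot: [[-1.0, 0.001, 0.026], [0.001, 1.0, 0.013], [-0.026, 0.013, -1.0]]
force: [-0.2, -0.7, 0.5]
grip_width: 0.0855
```

```bash
python3 -m handwheel '[{"tx":0,"ty":-0.02,"tz":-0.06,"spin":0,"fingers":1},{"tx":0,"ty":0,"tz":0,"spin":0,"fingers":0},{"tx":0,"ty":0,"tz":0,"spin":0,"fingers":0},{"tx":0,"ty":0,"tz":0,"spin":0,"fingers":0},{"tx":0,"ty":0,"tz":0,"spin":0,"fingers":0},{"tx":0,"ty":0,"tz":0,"spin":0,"fingers":0},{"tx":0,"ty":0,"tz":0,"spin":0,"fingers":0},{"tx":0,"ty":0,"tz":0,"spin":0,"fingers":0}]';python3 -m handwheel '[{"tx":0,"ty":0,"tz":-0.3,"spin":0,"fingers":0},{"tx":0,"ty":0,"tz":-0.6,"spin":0,"fingers":0},{"tx":0,"ty":0,"tz":-0.6,"spin":0,"fingers":0},{"tx":0,"ty":0,"tz":-0.6,"spin":0,"fingers":0},{"tx":0,"ty":0,"tz":-0.3,"spin":0,"fingers":0},{"tx":0,"ty":0,"tz":0,"spin":0,"fingers":0}]'
```

```text
time_s: 25.18
tcp_pos: [0.6866, 0.0039, 0.0313]
tool_rot: [[-1.0, 0.001, 0.029], [0.001, 1.0, 0.014], [-0.029, 0.014, -0.999]]
force: [-0.4, -0.0, 0.9]
grip_width: 0.0414
time_s: 25.92
tcp_pos: [0.6822, 0.0013, 0.184]
tool_rot: [[-1.0, 0.002, 0.03], [0.002, 1.0, 0.014], [-0.03, 0.014, -0.999]]
force: [-0.1, -0.2, -1.6]
grip_width: 0.0411
```

```bash
python3 -m handwheel '[{"tx":0.1,"ty":-0.4,"tz":0,"spin":0,"fingers":0},{"tx":0.23,"ty":-0.75,"tz":0,"spin":0,"fingers":0},{"tx":0.23,"ty":-0.75,"tz":0,"spin":0,"fingers":0},{"tx":0.23,"ty":-0.75,"tz":0,"spin":0,"fingers":0},{"tx":0.23,"ty":-0.75,"tz":0,"spin":0,"fingers":0},{"tx":0.23,"ty":-0.75,"tz":0,"spin":0,"fingers":0},{"tx":0.18,"ty":-0.6,"tz":0,"spin":0,"fingers":0},{"tx":0.1,"ty":-0.35,"tz":0,"spin":0,"fingers":0}]';python3 -m handwheel '[{"tx":0,"ty":0,"tz":0,"spin":0,"fingers":0},{"tx":0,"ty":0,"tz":0.3,"spin":0,"fingers":0},{"tx":0,"ty":0,"tz":0.4,"spin":0,"fingers":0},{"tx":0,"ty":0,"tz":0.3,"spin":0,"fingers":0},{"tx":0,"ty":0,"tz":0.2,"spin":0,"fingers":0},{"tx":0,"ty":0,"tz":0,"spin":0,"fingers":0},{"tx":0,"ty":0,"tz":0,"spin":0,"fingers":0}]'
```

```text
time_s: 26.92
tcp_pos: [0.5769, -0.3186, 0.1645]
tool_rot: [[-1.0, 0.005, 0.012], [0.005, 1.0, 0.014], [-0.012, 0.014, -1.0]]
force: [0.6, 0.5, -1.3]
grip_width: 0.0412
time_s: 27.8
tcp_pos: [0.575, -0.3152, 0.0834]
tool_rot: [[-1.0, 0.004, 0.005], [0.004, 1.0, 0.016], [-0.005, 0.017, -1.0]]
force: [-0.2, 0.2, 0.1]
grip_width: 0.0409
```

```bash
python3 -m handwheel '[{"tx":-0.26,"ty":0.1,"tz":0.2,"spin":0,"fingers":0},{"tx":0,"ty":0,"tz":0.2,"spin":0,"fingers":0},{"tx":0,"ty":0,"tz":0.2,"spin":0,"fingers":0},{"tx":0,"ty":0,"tz":0,"spin":0,"fingers":0},{"tx":0,"ty":0,"tz":0,"spin":0,"fingers":0}]'; python3 - <<'E'
from meas import *
P=[cams.grab_frame(n) for n in("top","side")]
s=telemetry.read_state();g=s["tcp_pos"][:2]
print(measure("bung_mid",g,[P[1]],s["tcp_pos"][2]-.031))
print(measure("jar_mid",(.411,-.301),P,.004))
print(measure("jar_mid",(.411,-.301),[P[1]],.004))
p=P[1];cv2.imwrite("pics/d.png",cv2.resize(p["frame"][300:480,200:450,::-1],None,fx=3,fy=3))
E
```

```text
time_s: 28.42
tcp_pos: [0.5928, -0.3083, 0.0458]
tool_rot: [[-1.0, 0.004, 0.007], [0.004, 1.0, 0.016], [-0.007, 0.016, -1.0]]
force: [-0.3, 0.7, -0.8]
grip_width: 0.041
(array([ 0.58589394, -0.3094773 ]), array([-1.4, -3.6,  1.4,  1.4]))
(array([ 0.41348148, -0.29983153]), array([-7.4, -6.2, -0.2,  2.8, -0.6,  0.8,  2.9,  0.2]))
(array([ 0.4127676 , -0.29844005]), array([-1.6,  0.3,  2. , -0.4]))
```

View pics/d.png

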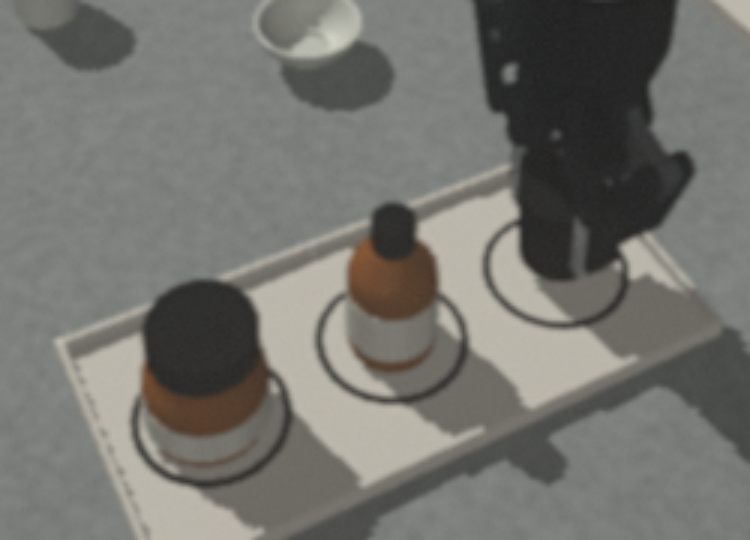

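The jar is inside its ring at crop (205,425). The bung hangs over the end ring, whose centre is at (556,270). I'll lower and release.

```bash
python3 -m handwheel '[{"tx":0.02,"ty":0,"tz":0.1,"spin":0,"fingers":0},{"tx":0,"ty":0,"tz":0.08,"spin":0,"fingers":0},{"tx":0,"ty":0,"tz":0,"spin":0,"fingers":0},{"tx":0,"ty":0,"tz":0,"spin":0,"fingers":0.7},{"tx":0,"ty":0,"tz":0,"spin":0,"fingers":1},{"tx":0,"ty":0,"tz":0,"spin":0,"fingers":1},{"tx":0,"ty":0,"tz":0,"spin":0,"fingers":1}]';python3 -m handwheel '[{"tx":0,"ty":0,"tz":-0.2,"spin":0,"fingers":1},{"tx":0,"ty":0,"tz":-0.4,"spin":0,"fingers":1},{"tx":0,"ty":0,"tz":-0.6,"spin":0,"fingers":1},{"tx":0,"ty":0,"tz":-0.6,"spin":0,"fingers":1},{"tx":0,"ty":0,"tz":-0.4,"spin":0,"fingers":1},{"tx":0,"ty":0,"tz":-0.2,"spin":0,"fingers":1},{"tx":0,"ty":0,"tz":0,"spin":0,"fingers":1}]'
```

```text
time_s: 29.6
tcp_pos: [0.5919, -0.308, 0.0347]
tool_rot: [[-1.0, 0.004, 0.008], [0.004, 1.0, 0.016], [-0.008, 0.016, -1.0]]
force: [-0.5, -0.8, 0.9]
grip_width: 0.085
time_s: 30.48
tcp_pos: [0.5906, -0.3111, 0.1873]
tool_rot: [[-1.0, 0.005, 0.01], [0.005, 1.0, 0.015], [-0.01, 0.015, -1.0]]
force: [0.8, 0.2, 0.0]
grip_width: 0.0851
```

```bash
python3 - <<'E'
from meas import *
P=[cams.grab_frame(n) for n in("top","side")]
print(atz(P[0],(331.7,347.5),.042))
m=cams.outline_of("crucible_mid",P[0])
for r in m: print(r["p"],r["box"])
m=cams.outline_of("crucible_mid",P[1])
for r in m: print(r["p"],r["box"],box(P[1],"crucible_mid",(.447,0)))
print(measure("bung_mid",(.591,-.308),P,.004))
E
python3 -m handwheel '[{"tx":0.2,"ty":0.4,"tz":0,"spin":0,"fingers":1},{"tx":0.34,"ty":0.75,"tz":0,"spin":0,"fingers":1},{"tx":0.34,"ty":0.75,"tz":0,"spin":0,"fingers":1},{"tx":0.34,"ty":0.75,"tz":0,"spin":0,"fingers":1},{"tx":0.34,"ty":0.75,"tz":0,"spin":0,"fingers":1},{"tx":0.34,"ty":0.75,"tz":0,"spin":0,"fingers":1},{"tx":0.3,"ty":0.6,"tz":0,"spin":0,"fingers":1},{"tx":0.1,"ty":0.2,"tz":0,"spin":0,"fingers":1}]'
```

```text
[4.43800355e-01 8.09087072e-05 4.20000000e-02]
0.97 [199.9, 275.9, 26.2, 32.2] [200.41763291 276.09533564 227.45892985 309.733902  ]
0.35 [314.2, 366.1, 33.2, 57.8] [200.41763291 276.09533564 227.45892985 309.733902  ]
(array([ 0.58838611, -0.30722009]), array([ 0.2, -0.7,  0.9, -1.4, -0.3, -3.8, -2.2,  2. ]))
time_s: 31.78
tcp_pos: [0.4469, -0.0048, 0.1841]
tool_rot: [[-1.0, 0.005, 0.0], [0.005, 1.0, 0.014], [-0.0, 0.014, -1.0]]
force: [0.6, -0.3, 0.8]
grip_width: 0.0854
```

```bash
python3 -m handwheel '[{"tx":0,"ty":0,"tz":0,"spin":0,"fingers":1},{"tx":0,"ty":0,"tz":0.3,"spin":0,"fingers":1},{"tx":0,"ty":0,"tz":0.5,"spin":0,"fingers":1},{"tx":0,"ty":0,"tz":0.4,"spin":0,"fingers":1},{"tx":0,"ty":0,"tz":0.3,"spin":0,"fingers":1},{"tx":0,"ty":0,"tz":0,"spin":0,"fingers":1},{"tx":0,"ty":0,"tz":0,"spin":0,"fingers":1}]'
```

```text
time_s: 32.65
tcp_pos: [0.4487, -0.0083, 0.0915]
tool_rot: [[-1.0, 0.009, 0.001], [0.009, 1.0, 0.011], [-0.001, 0.011, -1.0]]
force: [-0.3, -0.1, -0.6]
grip_width: 0.0857
```

```bash
python3 -m handwheel '[{"tx":0.04,"ty":0.15,"tz":0.1,"spin":-0.07,"fingers":1},{"tx":0,"ty":0,"tz":0.3,"spin":0,"fingers":1},{"tx":0,"ty":0,"tz":0.35,"spin":0,"fingers":1},{"tx":0,"ty":0,"tz":0.25,"spin":0,"fingers":1},{"tx":0,"ty":0,"tz":0,"spin":0,"fingers":1},{"tx":0,"ty":0,"tz":0,"spin":0,"fingers":1}]'
```

```text
time_s: 33.4
tcp_pos: [0.4488, 0.0044, 0.0325]
tool_rot: [[-1.0, -0.002, 0.007], [-0.002, 1.0, 0.014], [-0.007, 0.014, -1.0]]
force: [0.5, -0.3, 1.0]
grip_width: 0.0851
```

```bash
python3 -m handwheel '[{"tx":0.04,"ty":-0.05,"tz":0.07,"spin":0,"fingers":1},{"tx":0,"ty":0,"tz":0,"spin":0,"fingers":0},{"tx":0,"ty":0,"tz":0,"spin":0,"fingers":0},{"tx":0,"ty":0,"tz":0,"spin":0,"fingers":0},{"tx":0,"ty":0,"tz":0,"spin":0,"fingers":0},{"tx":0,"ty":0,"tz":0,"spin":0,"fingers":0},{"tx":0,"ty":0,"tz":0,"spin":0,"fingers":0},{"tx":0,"ty":0,"tz":0,"spin":0,"fingers":0}]';python3 -m handwheel '[{"tx":0,"ty":0,"tz":-0.3,"spin":0,"fingers":0},{"tx":0,"ty":0,"tz":-0.6,"spin":0,"fingers":0},{"tx":0,"ty":0,"tz":-0.6,"spin":0,"fingers":0},{"tx":0,"ty":0,"tz":-0.6,"spin":0,"fingers":0},{"tx":0,"ty":0,"tz":-0.3,"spin":0,"fingers":0},{"tx":0,"ty":0,"tz":0,"spin":0,"fingers":0}]'
```

```text
time_s: 34.4
tcp_pos: [0.4474, 0.0012, 0.0299]
tool_rot: [[-1.0, -0.002, 0.009], [-0.002, 1.0, 0.015], [-0.009, 0.015, -1.0]]
force: [-0.3, -0.5, -0.5]
grip_width: 0.0431
time_s: 35.15
tcp_pos: [0.4453, -0.0012, 0.1776]
tool_rot: [[-1.0, -0.001, 0.007], [-0.001, 1.0, 0.014], [-0.007, 0.014, -1.0]]
force: [-0.5, -0.9, 0.0]
grip_width: 0.0433
```

```bash
python3 -m handwheel '[{"tx":-0.05,"ty":0.4,"tz":0,"spin":0,"fingers":0},{"tx":-0.1,"ty":0.75,"tz":0,"spin":0,"fingers":0},{"tx":-0.1,"ty":0.75,"tz":0,"spin":0,"fingers":0},{"tx":-0.1,"ty":0.75,"tz":0,"spin":0,"fingers":0},{"tx":-0.1,"ty":0.75,"tz":0,"spin":0,"fingers":0},{"tx":-0.1,"ty":0.75,"tz":0,"spin":0,"fingers":0},{"tx":-0.05,"ty":0.6,"tz":0,"spin":0,"fingers":0},{"tx":0,"ty":0.3,"tz":0,"spin":0,"fingers":0}]';python3 -m handwheel '[{"tx":0,"ty":0,"tz":0,"spin":0,"fingers":0},{"tx":0,"ty":0,"tz":0.3,"spin":0,"fingers":0},{"tx":0,"ty":0,"tz":0.4,"spin":0,"fingers":0},{"tx":0,"ty":0,"tz":0.4,"spin":0,"fingers":0},{"tx":0,"ty":0,"tz":0.2,"spin":0,"fingers":0},{"tx":0,"ty":0,"tz":0,"spin":0,"fingers":0},{"tx":0,"ty":0,"tz":0,"spin":0,"fingers":0}]'
```

```text
time_s: 36.15
tcp_pos: [0.4793, 0.3076, 0.1709]
tool_rot: [[-1.0, 0.004, -0.002], [0.004, 1.0, 0.009], [0.002, 0.009, -1.0]]
force: [0.3, -0.4, 0.4]
grip_width: 0.043
time_s: 37.02
tcp_pos: [0.4791, 0.2993, 0.0863]
tool_rot: [[-1.0, 0.012, -0.005], [0.012, 1.0, 0.004], [0.005, 0.004, -1.0]]
force: [-0.4, -0.5, 0.2]
grip_width: 0.0431
```

```bash
python3 -m handwheel '[{"tx":-0.06,"ty":0.31,"tz":0.15,"spin":-0.1,"fingers":0},{"tx":0,"ty":0,"tz":0.2,"spin":0,"fingers":0},{"tx":0,"ty":0,"tz":0.2,"spin":0,"fingers":0},{"tx":0,"ty":0,"tz":0.1,"spin":0,"fingers":0},{"tx":0,"ty":0,"tz":0,"spin":0,"fingers":0},{"tx":0,"ty":0,"tz":0,"spin":0,"fingers":0}]'; python3 - <<'E'
from meas import *
P=[cams.grab_frame(n) for n in("top","side")]
s=telemetry.read_state();g=s["tcp_pos"][:2]
for p in P: print(measure("crucible_mid",g,[p],s["tcp_pos"][2]-.030))
p=P[1];cv2.imwrite("pics/e.png",cv2.resize(p["frame"][120:300,100:340,::-1],None,fx=3,fy=3))
E
```

```text
time_s: 37.78
tcp_pos: [0.4836, 0.3196, 0.0458]
tool_rot: [[-1.0, -0.001, -0.003], [-0.001, 1.0, 0.005], [0.003, 0.005, -1.0]]
force: [0.3, 0.2, -0.0]
grip_width: 0.0428
None
(array([0.4780047 , 0.32677169]), array([-2.8, -0.8,  3.8,  0.6]))
```

View pics/e.png

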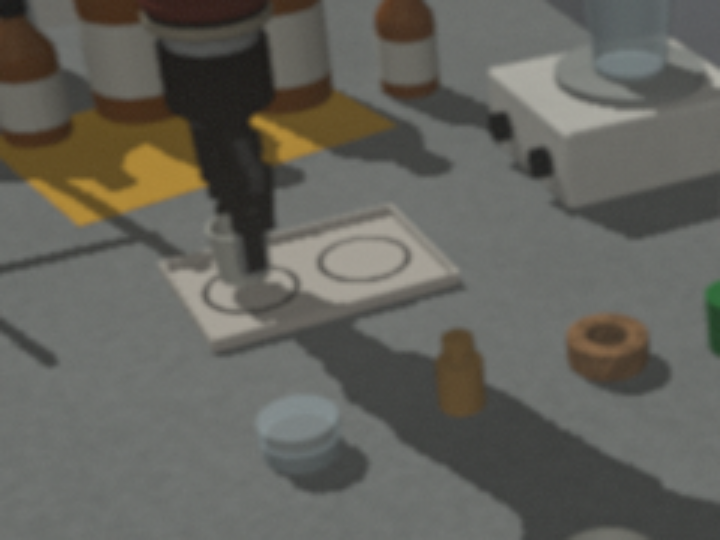

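The crucible's visible left part is over the near ring, whose centre is at crop (251,288), maybe a few mm toward -x. I'll set it down and measure it with a clear view.

```bash
python3 -m handwheel '[{"tx":-0.03,"ty":-0.03,"tz":0.1,"spin":0,"fingers":0},{"tx":0,"ty":0,"tz":0.09,"spin":0,"fingers":0},{"tx":0,"ty":0,"tz":0,"spin":0,"fingers":0},{"tx":0,"ty":0,"tz":0,"spin":0,"fingers":0.7},{"tx":0,"ty":0,"tz":0,"spin":0,"fingers":1},{"tx":0,"ty":0,"tz":0,"spin":0,"fingers":1},{"tx":0,"ty":0,"tz":0,"spin":0,"fingers":1}]';python3 -m handwheel '[{"tx":0,"ty":0,"tz":-0.2,"spin":0,"fingers":1},{"tx":0,"ty":0,"tz":-0.4,"spin":0,"fingers":1},{"tx":0,"ty":0,"tz":-0.6,"spin":0,"fingers":1},{"tx":0,"ty":0,"tz":-0.6,"spin":0,"fingers":1},{"tx":0,"ty":0,"tz":-0.4,"spin":0,"fingers":1},{"tx":0,"ty":0,"tz":-0.2,"spin":0,"fingers":1},{"tx":0,"ty":0,"tz":0,"spin":0,"fingers":1}]'
```

```text
time_s: 38.85
tcp_pos: [0.4859, 0.3182, 0.0343]
tool_rot: [[-1.0, -0.002, -0.002], [-0.002, 1.0, 0.007], [0.002, 0.007, -1.0]]
force: [0.1, -0.1, 0.7]
grip_width: 0.0852
time_s: 39.72
tcp_pos: [0.4865, 0.317, 0.1872]
tool_rot: [[-1.0, -0.001, -0.0], [-0.001, 1.0, 0.008], [0.0, 0.008, -1.0]]
force: [-0.4, -1.0, 0.2]
grip_width: 0.0853
```

```bash
python3 -m handwheel '[{"tx":0,"ty":-0.5,"tz":0,"spin":0,"fingers":1},{"tx":-0.4,"ty":-0.8,"tz":0,"spin":0,"fingers":1},{"tx":-0.4,"ty":-0.8,"tz":0,"spin":0,"fingers":1},{"tx":-0.4,"ty":-0.7,"tz":0,"spin":0,"fingers":1},{"tx":-0.1,"ty":-0.4,"tz":0,"spin":0,"fingers":1},{"tx":0,"ty":0,"tz":0,"spin":0,"fingers":1},{"tx":0,"ty":0,"tz":0,"spin":0,"fingers":1}]'; python3 - <<'E'
from meas import *
P=[cams.grab_frame(n) for n in("top","side")]
for p in P: print(measure("crucible_mid",(.483,.318),[p],.004))
a=cv2.resize(P[0]["frame"][240:370,110:220,::-1],None,fx=3.4,fy=3.4,interpolation=cv2.INTER_CUBIC)
b=cv2.resize(P[1]["frame"][170:280,140:260,::-1],None,fx=3.4,fy=3.4,interpolation=cv2.INTER_CUBIC)
b=cv2.copyMakeBorder(b,0,a.shape[0]-b.shape[0],0,0,cv2.BORDER_CONSTANT)
cv2.imwrite("pics/f.png",np.hstack([a,b]))
E
```

```text
time_s: 40.6
tcp_pos: [0.5629, 0.1203, 0.1777]
tool_rot: [[-1.0, -0.004, -0.01], [-0.004, 1.0, 0.003], [0.01, 0.003, -1.0]]
force: [0.3, 1.7, 0.6]
grip_width: 0.0854
None
(array([0.49232624, 0.32119315]), array([-0.1,  0.8,  0.1, -0.7]))
```

View pics/f.png

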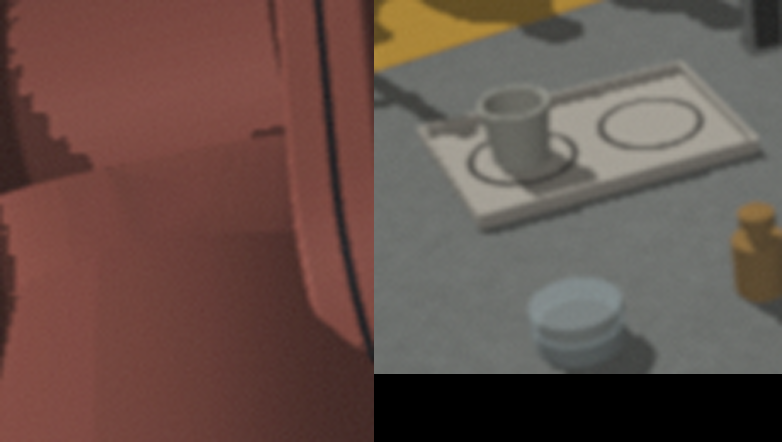

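In the side view, the crucible's foot at (520,160) sits on the ring centre at (523,158). The weight is next.

```bash
python3 - <<'E'
from meas import *
p=cams.grab_frame("side")
for r in cams.outline_of("weight_mid",p)[:2]: print(r["p"],r["box"])
print(box(p,"weight_mid",(.559,.107)),[ (r["p"],r["at"],atz(p,r["at"],.027)) for r in cams.pinpoint("weight_mid",p)[:2]])
t=cams.grab_frame("top"); print(atz(t,(273.7,281.7),.054))
E
python3 -m handwheel '[{"tx":0.04,"ty":-0.22,"tz":0.3,"spin":0,"fingers":1},{"tx":0,"ty":0,"tz":0.5,"spin":0,"fingers":1},{"tx":0,"ty":0,"tz":0.4,"spin":0,"fingers":1},{"tx":0,"ty":0,"tz":0.2,"spin":0,"fingers":1},{"tx":0,"ty":0,"tz":0,"spin":0,"fingers":1},{"tx":0,"ty":0,"tz":0,"spin":0,"fingers":1}]'
```

```text
0.68 [246.6, 229.3, 14.3, 27.0]
[241.93069664 229.62911653 259.30268882 259.86264035] [(0.62, [252.9, 243.5], array([0.56418815, 0.10661656, 0.027     ]))]
[0.56380388 0.10225632 0.054     ]
time_s: 41.75
tcp_pos: [0.5618, 0.1083, 0.0946]
tool_rot: [[-1.0, -0.006, -0.005], [-0.006, 1.0, 0.005], [0.004, 0.005, -1.0]]
force: [0.4, 0.2, 0.7]
grip_width: 0.0855
```

```bash
python3 -m handwheel '[{"tx":0,"ty":-0.02,"tz":0.15,"spin":0,"fingers":1},{"tx":0,"ty":0,"tz":0.35,"spin":0,"fingers":1},{"tx":0,"ty":0,"tz":0.35,"spin":0,"fingers":1},{"tx":0,"ty":0,"tz":0.2,"spin":0,"fingers":1},{"tx":0,"ty":0,"tz":0,"spin":0,"fingers":1},{"tx":0,"ty":0,"tz":0,"spin":0,"fingers":1}]'
```

```text
time_s: 42.5
tcp_pos: [0.564, 0.1079, 0.0322]
tool_rot: [[-1.0, -0.006, 0.001], [-0.006, 1.0, 0.007], [-0.001, 0.007, -1.0]]
force: [-0.4, -1.0, -0.2]
grip_width: 0.0853
```

```bash
python3 -m handwheel '[{"tx":0.03,"ty":-0.03,"tz":0.12,"spin":0,"fingers":1},{"tx":0,"ty":0,"tz":0,"spin":0,"fingers":0},{"tx":0,"ty":0,"tz":0,"spin":0,"fingers":0},{"tx":0,"ty":0,"tz":0,"spin":0,"fingers":0},{"tx":0,"ty":0,"tz":0,"spin":0,"fingers":0},{"tx":0,"ty":0,"tz":0,"spin":0,"fingers":0},{"tx":0,"ty":0,"tz":0,"spin":0,"fingers":0},{"tx":0,"ty":0,"tz":0,"spin":0,"fingers":0}]';python3 -m handwheel '[{"tx":0,"ty":0,"tz":-0.3,"spin":0,"fingers":0},{"tx":0,"ty":0,"tz":-0.5,"spin":0,"fingers":0},{"tx":0,"ty":0,"tz":-0.6,"spin":0,"fingers":0},{"tx":0,"ty":0,"tz":-0.6,"spin":0,"fingers":0},{"tx":0,"ty":0,"tz":-0.3,"spin":0,"fingers":0},{"tx":0,"ty":0,"tz":0,"spin":0,"fingers":0}]'
```

```text
time_s: 43.5
tcp_pos: [0.5632, 0.1065, 0.0263]
tool_rot: [[-1.0, -0.006, 0.004], [-0.006, 1.0, 0.009], [-0.004, 0.009, -1.0]]
force: [-0.8, 0.2, 1.4]
grip_width: 0.0305
time_s: 44.25
tcp_pos: [0.562, 0.1043, 0.1727]
tool_rot: [[-1.0, -0.005, 0.004], [-0.005, 1.0, 0.008], [-0.004, 0.008, -1.0]]
force: [0.2, 0.5, -2.4]
grip_width: 0.0305
```

```bash
python3 -m handwheel '[{"tx":-0.03,"ty":0.4,"tz":0,"spin":0,"fingers":0},{"tx":-0.03,"ty":0.7,"tz":0,"spin":0,"fingers":0},{"tx":-0.03,"ty":0.7,"tz":0,"spin":0,"fingers":0},{"tx":-0.03,"ty":0.7,"tz":0,"spin":0,"fingers":0},{"tx":-0.03,"ty":0.6,"tz":0,"spin":0,"fingers":0},{"tx":0,"ty":0.4,"tz":0,"spin":0,"fingers":0},{"tx":0,"ty":0.1,"tz":0,"spin":0,"fingers":0},{"tx":0,"ty":0,"tz":0,"spin":0,"fingers":0}]';python3 -m handwheel '[{"tx":0,"ty":0,"tz":0.3,"spin":0,"fingers":0},{"tx":0,"ty":0,"tz":0.4,"spin":0,"fingers":0},{"tx":0,"ty":0,"tz":0.3,"spin":0,"fingers":0},{"tx":0,"ty":0,"tz":0.2,"spin":0,"fingers":0},{"tx":0,"ty":0,"tz":0,"spin":0,"fingers":0},{"tx":0,"ty":0,"tz":0,"spin":0,"fingers":0}]'
```

```text
time_s: 45.25
tcp_pos: [0.5681, 0.3219, 0.1689]
tool_rot: [[-1.0, 0.0, -0.003], [0.0, 1.0, 0.002], [0.003, 0.002, -1.0]]
force: [0.6, 0.1, -1.9]
grip_width: 0.0306
time_s: 46.0
tcp_pos: [0.5692, 0.3155, 0.0924]
tool_rot: [[-1.0, 0.008, -0.003], [0.008, 1.0, -0.0], [0.003, -0.0, -1.0]]
force: [0.6, -0.9, -2.7]
grip_width: 0.0302
```

```bash
python3 -m handwheel '[{"tx":-0.05,"ty":0.1,"tz":0.15,"spin":-0.06,"fingers":0},{"tx":0,"ty":0,"tz":0.25,"spin":0,"fingers":0},{"tx":0,"ty":0,"tz":0.25,"spin":0,"fingers":0},{"tx":0,"ty":0,"tz":0.2,"spin":0,"fingers":0},{"tx":0,"ty":0,"tz":0,"spin":0,"fingers":0},{"tx":0,"ty":0,"tz":0,"spin":0,"fingers":0}]'; python3 - <<'E'
from meas import *
p=cams.grab_frame("side")
cv2.imwrite("pics/g.png",cv2.resize(p["frame"][170:260,140:260,::-1],None,fx=5,fy=5,interpolation=cv2.INTER_CUBIC))
E
```

```text
time_s: 46.75
tcp_pos: [0.5725, 0.3224, 0.0381]
tool_rot: [[-1.0, -0.001, -0.002], [-0.001, 1.0, 0.0], [0.002, 0.0, -1.0]]
force: [0.8, 0.3, -3.0]
grip_width: 0.0308
```

View pics/g.png

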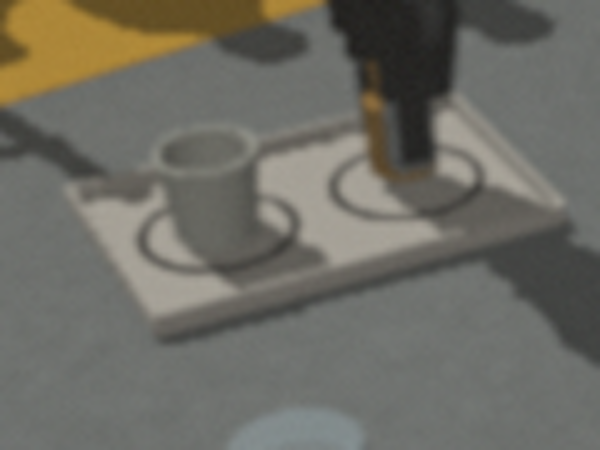

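The weight hangs over the far ring: its foot is at (400,175) and about 8 mm up, with the ring centre at (407,182). The crucible at (215,235) is well centred in the near ring. I'll lower and release.

```bash
python3 -m handwheel '[{"tx":-0.02,"ty":-0.02,"tz":0.08,"spin":0,"fingers":0},{"tx":0,"ty":0,"tz":0.06,"spin":0,"fingers":0},{"tx":0,"ty":0,"tz":0,"spin":0,"fingers":0},{"tx":0,"ty":0,"tz":0,"spin":0,"fingers":0.5},{"tx":0,"ty":0,"tz":0,"spin":0,"fingers":1},{"tx":0,"ty":0,"tz":0,"spin":0,"fingers":1},{"tx":0,"ty":0,"tz":0,"spin":0,"fingers":1}]';python3 -m handwheel '[{"tx":0,"ty":0,"tz":-0.2,"spin":0,"fingers":1},{"tx":0,"ty":0,"tz":-0.4,"spin":0,"fingers":1},{"tx":0,"ty":0,"tz":-0.6,"spin":0,"fingers":1},{"tx":0,"ty":0,"tz":-0.6,"spin":0,"fingers":1},{"tx":0,"ty":0,"tz":-0.6,"spin":0,"fingers":1},{"tx":0,"ty":0,"tz":-0.4,"spin":0,"fingers":1},{"tx":0,"ty":0,"tz":0,"spin":0,"fingers":1}]'
```

```text
time_s: 47.68
tcp_pos: [0.5752, 0.322, 0.0314]
tool_rot: [[-1.0, -0.001, 0.001], [-0.001, 1.0, 0.003], [-0.001, 0.003, -1.0]]
force: [0.8, -1.1, -1.0]
grip_width: 0.0851
time_s: 48.55
tcp_pos: [0.5755, 0.3212, 0.2103]
tool_rot: [[-1.0, 0.0, 0.004], [0.0, 1.0, 0.005], [-0.004, 0.005, -1.0]]
force: [0.5, -0.9, -0.2]
grip_width: 0.0854
```

```bash
python3 -m handwheel '[{"tx":0.1,"ty":-0.6,"tz":0,"spin":0,"fingers":1},{"tx":0.1,"ty":-0.8,"tz":0,"spin":0,"fingers":1},{"tx":0.1,"ty":-0.8,"tz":0,"spin":0,"fingers":1},{"tx":0.1,"ty":-0.8,"tz":0,"spin":0,"fingers":1},{"tx":0.1,"ty":-0.8,"tz":0,"spin":0,"fingers":1},{"tx":0,"ty":-0.4,"tz":0,"spin":0,"fingers":1},{"tx":0,"ty":0,"tz":0,"spin":0,"fingers":1},{"tx":0,"ty":0,"tz":0,"spin":0,"fingers":1}]'; python3 - <<'E'
from meas import *
P=[cams.grab_frame(n) for n in("top","side")]
G=dict(bottle_mid=(.5008,-.305),jar_mid=(.4108,-.3014),bung_mid=(.5906,-.3084),crucible_mid=(.4826,.3178),weight_mid=(.5725,.3208))
for k,g in G.items():
    for p in P:
        m=measure(k,g,[p],.004); print(k,m and ((m[0]-g)*1000).round(1),m and m[1])
cv2.imwrite("pics/t.png",cv2.resize(P[0]["frame"][120:400,110:550,::-1],None,fx=1.8,fy=1.8)); cv2.imwrite("pics/s.png",cv2.resize(P[1]["frame"][160:480,140:460,::-1],None,fx=1.8,fy=1.8))
E
```

```text
time_s: 49.55
tcp_pos: [0.5416, 0.0625, 0.205]
tool_rot: [[-1.0, -0.001, -0.001], [-0.001, 1.0, 0.004], [0.001, 0.004, -1.0]]
force: [-1.0, -0.2, 1.1]
grip_width: 0.0857
bottle_mid None None
bottle_mid [2.8 3.9] [-1.  -0.3  1.   0.2]
jar_mid [3.3 1.8] [-4.7 -5.2  2.1  1.9]
jar_mid [4.1 1.4] [-1.9 -2.   2.8  1. ]
bung_mid [-3.4  4. ] [-2.3 -0.7  1.8  0.6]
bung_mid [2.1 4.9] [-0.3 -3.2  0.3  1.6]
crucible_mid None None
crucible_mid [3. 3.] [-0.4  0.8  0.4 -0.7]
weight_mid None None
weight_mid [5.6 7.9] [-0.4 -2.8  0.4  1.6]
```

View pics/s.png

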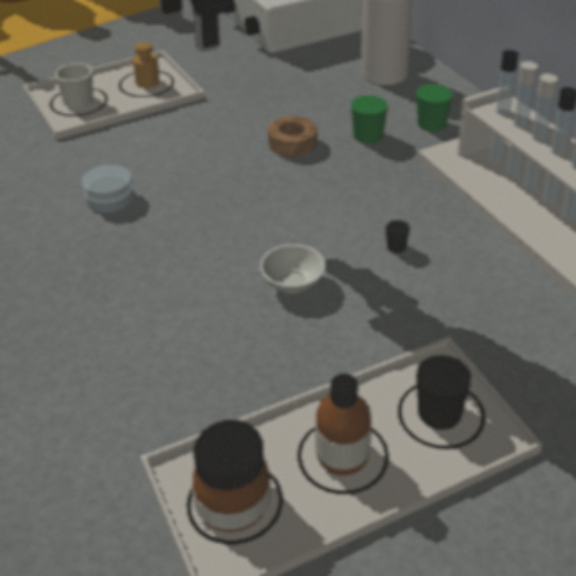

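View pics/t.png

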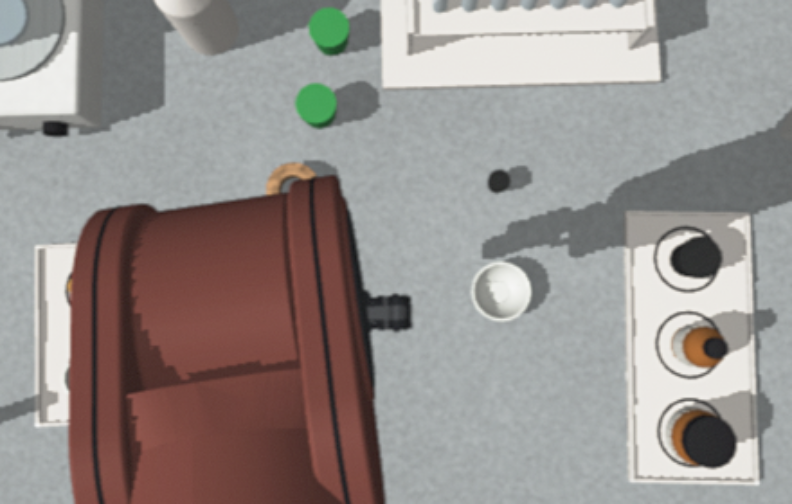

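The side view shows everything upright in its rings, and the dish, small bung and other stock untouched. The arm hides the short tray from above, so I'll move it aside for one clear top check.

```bash
python3 -m handwheel '[{"tx":0,"ty":-0.5,"tz":0,"spin":0,"fingers":1},{"tx":0,"ty":-0.7,"tz":0,"spin":0,"fingers":1},{"tx":0,"ty":-0.7,"tz":0,"spin":0,"fingers":1},{"tx":0,"ty":-0.4,"tz":0,"spin":0,"fingers":1},{"tx":0,"ty":0,"tz":0,"spin":0,"fingers":1},{"tx":0,"ty":0,"tz":0,"spin":0,"fingers":1}]'; python3 - <<'E'
from meas import *
p=cams.grab_frame("top")
for k,g in dict(crucible_mid=(.4826,.3178),weight_mid=(.5725,.3208)).items():
    m=measure(k,g,[p],.004); print(k,m and ((m[0]-g)*1000).round(1),m and m[1])
cv2.imwrite("pics/u.png",cv2.resize(p["frame"][245:365,120:210,::-1],None,fx=5,fy=5,interpolation=cv2.INTER_CUBIC))
E
```

```text
time_s: 50.9
tcp_pos: [0.5423, -0.0786, 0.2049]
tool_rot: [[-1.0, -0.003, 0.001], [-0.003, 1.0, 0.005], [-0.001, 0.005, -1.0]]
force: [-0.8, 1.0, 0.0]
grip_width: 0.0854
crucible_mid [-4.2 -3.8] [-0.3  2.4  0.4 -2.2]
weight_mid [-2.8 -2.4] [-1.6 -0.2  2.   0.2]
```

View pics/u.png

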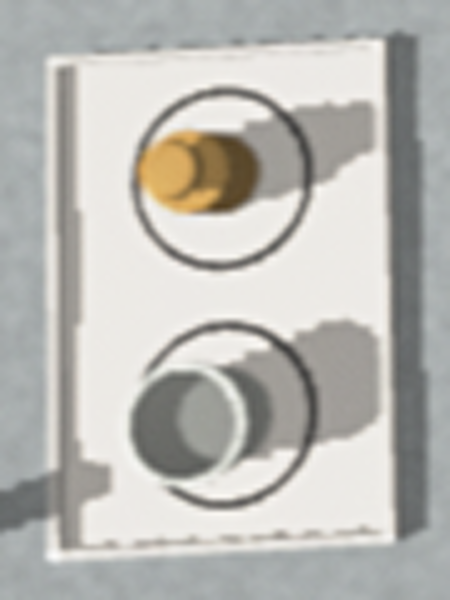

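From above, the weight's foot at about (218,175) is on the ring centre (222,178), and the crucible's foot at about (222,420) is on (225,415). Both are good, so I'm handing in.

```bash
python3 -c "
from workcell import hand_in
print(hand_in())"
```

```text
the job is handed in; nothing more can be done
None
```

Both kits are made up and the job is handed in at about 51 s of the 136 s. The long tray has the bottle in the middle ring, with the jar and the large black bung in the end rings. The short tray has the crucible and the brass weight, one to a ring.

**Last checks:** the final pictures show all five upright and inside their rings. The dish and small bung stand where they were, nothing is knocked over, and the green look-alikes were not touched.

**Where the checks disagreed:** the fitted offsets from the ring centres were mostly 3–6 mm. The side view put the weight about 10 mm off, while the top view gave about 4 mm. The side view read high in both x and y on all five things, and the enlarged crops show the crucible's and the weight's feet within about 2 mm of the ring centres. The top-view fit failed for the bottle, so its final position rests on the side view and the picture.

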